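# Strip the filtration manifold after the rinse

## Robot

A 6-joint arm with a two-finger parallel gripper is mounted at the origin on the work surface. World frame = base frame: x ahead of the robot, y to its left, z up, the work surface at z = 0. Lengths are in m, angles in rad, forces in N, time in s.
With the tool pointing down it reaches from about 0.35 to 0.85 m from the base axis. Payload 8.1 kg.
Tool frame: the origin (TCP) lies at the very end of the fingers, on their centre line; the grasp point (between the pads) lies 19 mm behind it (robot.pinch_z is the distance from the TCP to the grasp point, in m); y points along the fingers, x is the direction in which the jaws open and shut, and the axes are right-handed (so a half turn about y gives the same grasp; the last joint's range is limited). The gripper opens to 93 mm and grips with 3 to 60 N. Pads are 15 mm wide; open, the fingers measure 128 mm over their backs; the gripper's body (75 mm by 188 mm) begins 65 mm behind the grasp point.
Start: joints at [-1.298, 0.13, 1.488, -0, 1.523, -0.085], TCP at [0.21, -0.562, 0.219] pointing down, gripper open.
Joint ranges: [-2.96, 2.96], [-0.89, 2.26], [0.02, 2.5], [-1.34, 4.48], [0, 2.73], [-2.66, 2.66]. Speed limits (rad/s): [2.39, 2.39, 2.79, 3.14, 3.14, 3.14].

## Interface

Orientations are given as a rotation vector (axis times angle).
In Python, from plant import robot gives the robot as it stands.
- The arm moves only by the shell command python3 -m inch 'ROWS' [FORCE]. ROWS is JSON, a list of rows, each a list of 5 numbers: the closure, from -1 (fully open) to 1 (shut), then the shift along the world's x, y, z in m, then the turn about the world's z in rad. A call has 1 to 8 rows; each row is the pose to reach, as a shift and turn from the pose measured when the call began; what a row does not reach only later rows make up. A row lasts 1/8 s, in which the tool goes at most 62.5 mm and 10.7 degrees, less where a joint would pass 70% of its speed; a pose out of reach is approached as far as the arm can. A call with a gripper value outside its range is refused whole. The fingers move at their own pace and stop on an object; FORCE is the grip in N (left out, the last holds). Time passes only in rows, so rows that repeat a pose let the fingers close. It gives the time, the measured TCP pose, the force and the opening at its end, in the units of the state.
- robot.read_state(): the state, without advancing time (a new reading comes with each control period).
- robot.read_camera(name): name is "scene" or "top" or "wrist"; returns a dict with "color" (480x640x3 uint8, red, green, blue), "mtx" (3x3 intrinsics, pixels), "dist_coeffs" ([k1, k2, p1, p2, k3] as OpenCV has them; the pictures are not rectified), "R" (3x3) and "t" (3): a world point X has camera coordinates R X + t; the wrist camera has in their place "hand_eye" (4x4, takes a point from camera to tool coordinates, whose origin is the TCP and whose axes are the tool frame's). Camera axes: x right, y down, z forward; pixel columns grow to the right and rows downward; lengths in m; the calibration is good to about 2 mm. A picture is of the moment at which its call begins: read the wrist's pose just before it. There is no depth.
- robot.close_job(): hands the job in, once; it reports no verdict.
The state is a dict: "t": time; "q": joint angles; "dq": joint speeds; "joint_torque": joint torques, N m; "tool_pos": TCP position; "orientation": TCP orientation; "force": force on the tool from outside, world axes, zero at the start; "wrist_torque": the same for the moment, N m; "opening": finger opening in m.
Only numpy, scipy, OpenCV 4.12 (cv2) and the standard library are available. Lean on these libraries where they do the work, as an engineer would, in place of code of your own. Each camera call takes 0.05 s, during which the arm holds its last target. There are 200 camera calls.

## Task

The rinse is finished, so strip the filtration manifold: shut all three taps, then pull every funnel off its snap-fit head (never while that head's tap is still open) and stand it upright in the wash tray. Then put a dust cover from the wire basket on each of the three heads, sitting flat on its plate. Leave the bottles, the beaker and the dishes where they are.

Things in the scene. Friction and masses are not known exactly. Their poses are not given: they have to be found in the camera images.
- manifold: Filtration manifold, fixed: steel base plate 200 x 370 mm, three upright filter heads in a row along its y axis (120 mm apart), a brass tap in front of each, a collecting pipe on the robot side. Origin on the table under the middle head; x points from the taps to the heads, z up; its yaw varies by 0.2 rad.
- head_1 (a point): Filter head 1, at the -y end of the row: centre of its flat steel plate (68 mm across, 66 mm above the table), on which a funnel or cover sits. A spigot 36 mm across stands 18 mm up from the plate; two spring balls in its flanks, on the manifold's +y and -y sides, stick out 3 mm each. Axes as the manifold's.
- tap_1 (a joint): Tap of head 1, rad: 0 = shut (the lever points along the manifold's +y, across the branch pipe), 1.57 = fully open (the lever points along -x, towards the robot). It turns about a vertical axis 85 mm in front of the head's centre (manifold's -x), stays where it is left (about 2 N at the grip moves it) and has hard stops at 0 and 1.57.
- tap_1_grip (a point): Centre of the upright black grip on the lever of tap 1: a round stub 14 mm across, from 68 to 102 mm above the table (the point is at 85 mm), standing on the flat lever, 55 mm from the tap's axis. Its x, y turn with the lever.
- head_2 (a point): Filter head 2, in the middle: centre of its flat steel plate (68 mm across, 66 mm above the table), on which a funnel or cover sits. A spigot 36 mm across stands 18 mm up from the plate; two spring balls in its flanks, on the manifold's +y and -y sides, stick out 3 mm each. Axes as the manifold's.
- tap_2 (a joint): Tap of head 2, rad: 0 = shut (the lever points along the manifold's +y, across the branch pipe), 1.57 = fully open (the lever points along -x, towards the robot). It turns about a vertical axis 85 mm in front of the head's centre (manifold's -x), stays where it is left (about 2 N at the grip moves it) and has hard stops at 0 and 1.57.
- tap_2_grip (a point): Centre of the upright black grip on the lever of tap 2: a round stub 14 mm across, from 68 to 102 mm above the table (the point is at 85 mm), standing on the flat lever, 55 mm from the tap's axis. Its x, y turn with the lever.
- head_3 (a point): Filter head 3, at the +y end of the row: centre of its flat steel plate (68 mm across, 66 mm above the table), on which a funnel or cover sits. A spigot 36 mm across stands 18 mm up from the plate; two spring balls in its flanks, on the manifold's +y and -y sides, stick out 3 mm each. Axes as the manifold's.
- tap_3 (a joint): Tap of head 3, rad: 0 = shut (the lever points along the manifold's +y, across the branch pipe), 1.57 = fully open (the lever points along -x, towards the robot). It turns about a vertical axis 85 mm in front of the head's centre (manifold's -x), stays where it is left (about 2 N at the grip moves it) and has hard stops at 0 and 1.57.
- tap_3_grip (a point): Centre of the upright black grip on the lever of tap 3: a round stub 14 mm across, from 68 to 102 mm above the table (the point is at 85 mm), standing on the flat lever, 55 mm from the tap's axis. Its x, y turn with the lever.
- funnel_1_mid (a point): Funnel (amber plastic, 80 to 150 g) on head 1 at the start, or absent (None); two or three are present. Round cup 100 mm tall, origin on its axis 50 mm above its underside, z up. Outside 60 mm across from 34 mm up to the rim (rim 62), wall 2.5 mm; foot 49 mm across, slid 18 mm over the spigot and held by the spring balls: 10 to 15 N straight up pulls it off in the first 6 mm. It stands on its foot.
- funnel_2_mid (a point): Funnel (amber plastic, 80 to 150 g) on head 2 at the start, or absent (None); two or three are present. Round cup 100 mm tall, origin on its axis 50 mm above its underside, z up. Outside 60 mm across from 34 mm up to the rim (rim 62), wall 2.5 mm; foot 49 mm across, slid 18 mm over the spigot and held by the spring balls: 10 to 15 N straight up pulls it off in the first 6 mm. It stands on its foot.
- funnel_3_mid (a point): Funnel (amber plastic, 80 to 150 g) on head 3 at the start, or absent (None); two or three are present. Round cup 100 mm tall, origin on its axis 50 mm above its underside, z up. Outside 60 mm across from 34 mm up to the rim (rim 62), wall 2.5 mm; foot 49 mm across, slid 18 mm over the spigot and held by the spring balls: 10 to 15 N straight up pulls it off in the first 6 mm. It stands on its foot.
- tray_floor (a point): Wash tray, fixed: an open grey plastic tray, 270 mm along its x axis, 160 mm along its y, 40 mm high, walls 5 mm; the point is the centre of its inner floor, 5 mm above the table. To the left or right of the manifold; big enough for three funnels in a row along its x axis (75 mm apart).
- basket_floor (a point): Cover basket, fixed: an open steel wire basket, 250 mm along its x axis, 150 mm along its y, 45 mm high, walls 3 mm; the point is the centre of its inner floor, 4 mm above the table. On the other side of the manifold from the tray.
- cover_1_mid (a point): Dust cover (white plastic, 60 g) in the basket at the start; all three alike, any fits any head. Round cap 60 mm across, 30 mm high, open below (inside 49 mm across, 26 mm deep), with a knob 22 mm across standing 30 mm up from its top (60 mm in all). Origin on its axis, 30 mm above its rim; z up. On a head its rim rests on the plate, round the spigot.
- cover_2_mid (a point): Dust cover (white plastic, 60 g) in the basket at the start; all three alike, any fits any head. Round cap 60 mm across, 30 mm high, open below (inside 49 mm across, 26 mm deep), with a knob 22 mm across standing 30 mm up from its top (60 mm in all). Origin on its axis, 30 mm above its rim; z up. On a head its rim rests on the plate, round the spigot.
- cover_3_mid (a point): Dust cover (white plastic, 60 g) in the basket at the start; all three alike, any fits any head. Round cap 60 mm across, 30 mm high, open below (inside 49 mm across, 26 mm deep), with a knob 22 mm across standing 30 mm up from its top (60 mm in all). Origin on its axis, 30 mm above its rim; z up. On a head its rim rests on the plate, round the spigot.
- wash_bottle: Bystander: squeeze bottle 60 mm across with a red collar and a bent spout, 185 mm tall; origin under its centre.
- beaker: Bystander: glass beaker 68 mm across, 85 mm tall; origin under its centre.
- reagent_a: Bystander: reagent bottle with a red cap, 48 mm across, 95 mm tall, behind the manifold; origin under its centre.
- reagent_b: Bystander: reagent bottle with a red cap, 48 mm across, 95 mm tall, behind the manifold; origin under its centre.
- dishes: Bystander: stack of three small dishes, 60 mm across, 38 mm high, near the robot; origin under its centre.
Not all that is in view belongs to the job. What is shaped like the part that bears cover_2_mid but pink is not meant.

How it is judged:
On the way, in this order (a step that is already met when the one before it is completed fails the run):
1. all three taps are shut (value of joint each of tap_1, tap_2, tap_3 below 0.17 rad), for 0.2 s.
2. every funnel that was on the manifold stands upright in the wash tray (x of funnel_1_mid in the frame of tray_floor between -0.115 and 0.115 m and y of funnel_1_mid in the frame of tray_floor between -0.06 and 0.06 m and z of funnel_1_mid in the frame of tray_floor between 0.04 and 0.056 m and angle between each of funnel_1_mid, funnel_2_mid, funnel_3_mid's own z axis and vertical below 0.12 rad and linear speed of each of funnel_1, funnel_2, funnel_3 below 0.03 m/s and x of funnel_2_mid in the frame of tray_floor between -0.115 and 0.115 m and y of funnel_2_mid in the frame of tray_floor between -0.06 and 0.06 m and z of funnel_2_mid in the frame of tray_floor between 0.04 and 0.056 m and x of funnel_3_mid in the frame of tray_floor between -0.115 and 0.115 m and y of funnel_3_mid in the frame of tray_floor between -0.06 and 0.06 m and z of funnel_3_mid in the frame of tray_floor between 0.04 and 0.056 m), for 0.3 s.
At the end, for the whole second after the job is handed in: All three taps are shut (below 0.17 rad); every funnel stands upright (tilt under 0.12 rad) at rest on the floor of the wash tray; each of the three heads carries a dust cover, within 10 mm of centred, level (0.1 rad) and seated on the head's plate within 5 mm (all of step 1 and all of step 2 and ((horizontal distance between cover_1_mid and head_1 below 0.01 m and z of cover_1_mid in the frame of head_1 between 0.025 and 0.035 m and angle between cover_1_mid's own z axis and vertical below 0.1 rad and linear speed of cover_1 below 0.03 m/s) or (horizontal distance between cover_2_mid and head_1 below 0.01 m and z of cover_2_mid in the frame of head_1 between 0.025 and 0.035 m and angle between cover_2_mid's own z axis and vertical below 0.1 rad and linear speed of cover_2 below 0.03 m/s) or (horizontal distance between cover_3_mid and head_1 below 0.01 m and z of cover_3_mid in the frame of head_1 between 0.025 and 0.035 m and angle between cover_3_mid's own z axis and vertical below 0.1 rad and linear speed of cover_3 below 0.03 m/s)) and ((horizontal distance between cover_1_mid and head_2 below 0.01 m and z of cover_1_mid in the frame of head_2 between 0.025 and 0.035 m and angle between cover_1_mid's own z axis and vertical below 0.1 rad and linear speed of cover_1 below 0.03 m/s) or (horizontal distance between cover_2_mid and head_2 below 0.01 m and z of cover_2_mid in the frame of head_2 between 0.025 and 0.035 m and angle between cover_2_mid's own z axis and vertical below 0.1 rad and linear speed of cover_2 below 0.03 m/s) or (horizontal distance between cover_3_mid and head_2 below 0.01 m and z of cover_3_mid in the frame of head_2 between 0.025 and 0.035 m and angle between cover_3_mid's own z axis and vertical below 0.1 rad and linear speed of cover_3 below 0.03 m/s)) and ((horizontal distance between cover_1_mid and head_3 below 0.01 m and z of cover_1_mid in the frame of head_3 between 0.025 and 0.035 m and angle between cover_1_mid's own z axis and vertical below 0.1 rad and linear speed of cover_1 below 0.03 m/s) or (horizontal distance between cover_2_mid and head_3 below 0.01 m and z of cover_2_mid in the frame of head_3 between 0.025 and 0.035 m and angle between cover_2_mid's own z axis and vertical below 0.1 rad and linear speed of cover_2 below 0.03 m/s) or (horizontal distance between cover_3_mid and head_3 below 0.01 m and z of cover_3_mid in the frame of head_3 between 0.025 and 0.035 m and angle between cover_3_mid's own z axis and vertical below 0.1 rad and linear speed of cover_3 below 0.03 m/s))); the robot touches nothing.
It fails at once if the funnel of head 1 is pulled off while that head's tap is open (its lever more than about 0.45 rad from shut) (z of funnel_1_mid in the frame of head_1 above 0.062 m and horizontal distance between funnel_1_mid and head_1 below 0.02 m and horizontal distance between tap_1_grip and funnel_1_mid above 0.12 m).
It fails at once if the funnel of head 2 is pulled off while that head's tap is open (its lever more than about 0.45 rad from shut) (z of funnel_2_mid in the frame of head_2 above 0.062 m and horizontal distance between funnel_2_mid and head_2 below 0.02 m and horizontal distance between tap_2_grip and funnel_2_mid above 0.12 m).
It fails at once if the funnel of head 3 is pulled off while that head's tap is open (its lever more than about 0.45 rad from shut) (z of funnel_3_mid in the frame of head_3 above 0.062 m and horizontal distance between funnel_3_mid and head_3 below 0.02 m and horizontal distance between tap_3_grip and funnel_3_mid above 0.12 m).
It fails at once if a bottle, the beaker or the dishes are shoved more than 40 mm or knocked over (distance of any of wash_bottle, beaker, reagent_a, reagent_b, dishes from where it was at the start of the episode above 0.04 m or angle between any of wash_bottle, beaker, reagent_a, reagent_b, dishes's own z axis and vertical above 0.5 rad).
Of funnel_1, funnel_2, funnel_3 only 2 to 3 are there at a start; the rules pass over those that are not, and their reading is None.
At some moment in a run one of cover_1, cover_2, cover_3 may be knocked a few centimetres aside while the robot is not near it.
It also fails if it takes over 210 s, if anything falls off the work surface, if the arm or the gripper's body presses on something with over 40 N, if the wrist force passes 120 N, or if a joint passes its speed limit or range.

## Working session

There is one attempt and no reset: what is moved stays moved. The work goes in short steps, Python scripts to look and compute and a shell command to move; the robot and the scene stay as the last step left them, time stands still between calls to the robot, and variables do not carry over. Pictures are saved under pics/ and viewed, about 12 in all and at most 16, crops included, and the job is handed in when it is done.

```bash
ls; mkdir -p pics
python3 - <<'E'
from plant import robot
import cv2
for n in ("scene","top"):
    c=robot.read_camera(n); cv2.imwrite(f"pics/{n}0.png",c["color"][:,:,::-1])
    print(n,c["mtx"],c["dist_coeffs"],c["R"],c["t"])
s=robot.read_state();print(s)
E
```

```text
pics
scene [[532.09789514   0.         316.44959255]
 [  0.         532.09789514 239.09975823]
 [  0.           0.           1.        ]] [-0.13784422  0.          0.          0.          0.        ] [[-0.30229659  0.9531397   0.01189484]
 [ 0.75120471  0.24589564 -0.61255761]
 [-0.58677786 -0.17623862 -0.79033644]] [ 0.13747523 -0.40132485  1.63455785]
top [[616.53363414   0.         309.19926017]
 [  0.         616.53363414 247.34203785]
 [  0.           0.           1.        ]] [-0.08408423  0.          0.          0.          0.        ] [[ 0.01314376 -0.99989486  0.00612404]
 [-0.99305256 -0.01376957 -0.1168632 ]
 [ 0.11693524 -0.00454547 -0.99312914]] [0.02860533 0.58431409 1.59845889]
{'t': 0.1, 'q': array([-1.29836443e+00,  1.31087459e-01,  1.48917671e+00, -2.55534539e-05,
        1.52299046e+00, -8.54136075e-02]), 'dq': array([ 0.00120108, -0.0019244 , -0.00041411, -0.00150322, -0.00070932,
        0.00034433]), 'joint_torque': array([ 1.27268690e-03, -5.61341465e+01, -4.93097734e+01,  7.71410647e-02,
        2.92359071e-02, -9.04510080e-05]), 'tool_pos': array([ 0.21001943, -0.56149301,  0.21768778]), 'orientation': array([-1.35644001,  0.94260815, -0.94046718]), 'force': array([-0.03148364,  0.52474387, -0.92806807]), 'wrist_torque': array([-0.01641764, -0.04553419, -0.01876314]), 'opening': 0.0928656270705107}
```

View pics/top0.png

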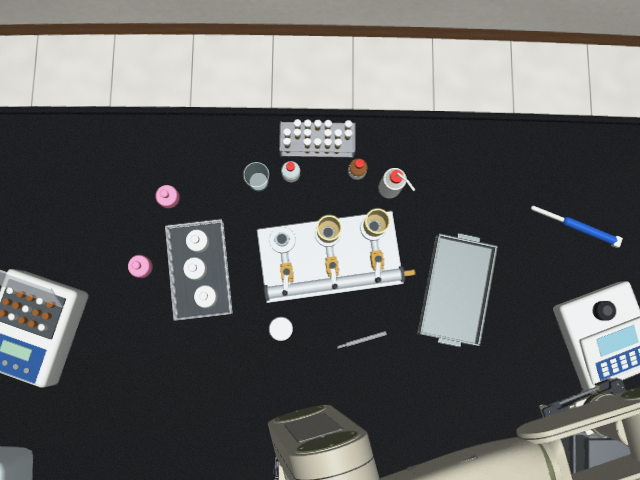

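View pics/scene0.png

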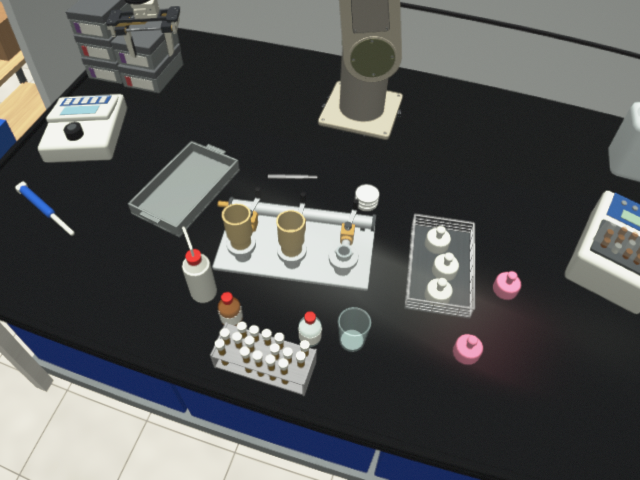

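```bash
cat > h.py <<'E'
import cv2, numpy as np
from plant import robot
from scipy.spatial.transform import Rotation as Ro
def ray(c,uv,s=None):
    p=cv2.undistortPoints(np.float64([[uv]]),c["mtx"],c["dist_coeffs"])[0,0]; d=np.array([p[0],p[1],1.])
    if "R" in c: R,t=c["R"],c["t"]; return -R.T@t, R.T@d
    H=c["hand_eye"]; W=Ro.from_rotvec(s["orientation"]).as_matrix()
    return W@H[:3,3]+s["tool_pos"], W@H[:3,:3]@d
def onz(c,uv,z,s=None):
    o,d=ray(c,uv,s); return (o+d*(z-o[2])/d[2])
def pix(c,X,s=None):
    if "R" in c: R,t=c["R"],c["t"]
    else:
        H=c["hand_eye"]; W=Ro.from_rotvec(s["orientation"]).as_matrix()
        R=(W@H[:3,:3]).T; t=-R@(W@H[:3,3]+s["tool_pos"])
    return cv2.projectPoints(np.float64(X).reshape(-1,3),cv2.Rodrigues(R)[0],t,c["mtx"],c["dist_coeffs"])[0][:,0]
def blobs(mask,amin=30):
    n,l,st,ce=cv2.connectedComponentsWithStats(mask.astype(np.uint8))
    return [(ce[i].round(1),st[i].tolist()) for i in range(1,n) if st[i,4]>=amin]
def snap(name,f=None,crop=None,zoom=1):
    s=robot.read_state(); c=robot.read_camera(name)
    if f:
        im=c["color"][:,:,::-1]
        if crop: x0,y0,x1,y1=crop; im=im[y0:y1,x0:x1]
        cv2.imwrite("pics/"+f,cv2.resize(im,None,fx=zoom,fy=zoom,interpolation=cv2.INTER_CUBIC))
    return c,s
np.set_printoptions(precision=4,suppress=True)
E
python3 - <<'E'
from h import *
c,s=snap("top","man.png",(245,200,425,310),4)
for n,uv,z in [("h3",(282,239),.084),("f2",(328.5,231),.166),("f1",(376,222.5),.166)]: print(n,onz(c,uv,z))
im=c["color"].astype(int); h=cv2.cvtColor(c["color"],cv2.COLOR_RGB2HSV)
# covers white in the basket
for ce,st in blobs((im.min(2)>190)&(np.arange(640)[None]<250)&(np.arange(480)[:,None]>210)&(np.arange(480)[:,None]<330)&(np.arange(640)[None]>165)): print("cover",ce,st,onz(c,ce,.04))
for uv in [(439,235),(497,246),(480,345),(418,334)]: print("tray",onz(c,uv,.04))
for uv in [(165,226),(222,220),(232,312),(174,320)]: print("basket",onz(c,uv,.045))
print("dishes",onz(c,(281,329),.038))
for uv in [(258,228),(393,211),(404,285),(266,301)]: print("plate",onz(c,uv,.01))
E
```

```text
h3 [0.5986 0.1069 0.084 ]
f2 [ 0.6092 -0.0095  0.166 ]
f1 [ 0.6319 -0.1257  0.166 ]
cover [196.1 240. ] [186, 230, 21, 21, 341] [0.5986 0.3361 0.04  ]
cover [193.6 267.9] [184, 258, 21, 21, 345] [0.5245 0.3402 0.04  ]
cover [204.5 296.1] [194, 286, 22, 21, 353] [0.4508 0.309  0.04  ]
tray [ 0.621  -0.3081  0.04  ]
tray [ 0.5937 -0.464   0.04  ]
tray [ 0.3321 -0.4138  0.04  ]
tray [ 0.3594 -0.2504  0.04  ]
basket [0.6342 0.4194 0.045 ]
basket [0.6523 0.2683 0.045 ]
basket [0.4104 0.2352 0.045 ]
basket [0.3872 0.3861 0.045 ]
dishes [0.3683 0.1071 0.038 ]
plate [0.6373 0.1752 0.01  ]
plate [ 0.6892 -0.1897  0.01  ]
plate [ 0.4887 -0.2187  0.01  ]
plate [0.4413 0.1495 0.01  ]
```

View pics/man.png

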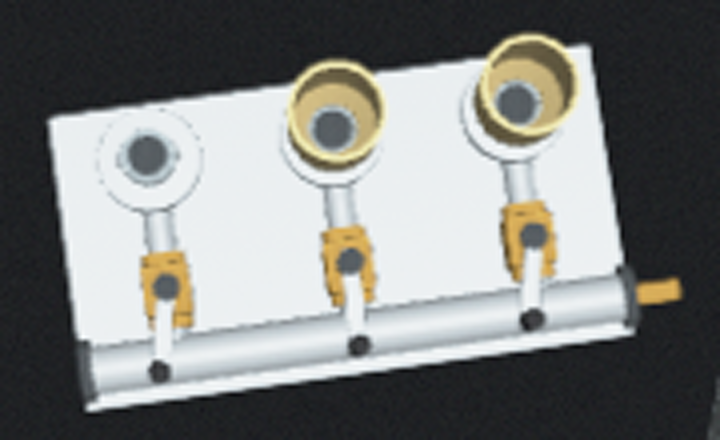

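Run:
```python
from h import *
c,s=snap("top")
h3=np.array([.5986,.1069]); y=np.array([-.1408,.99]); x=np.array([.99,.1408])
for i,uv,av in [(3,(160,371),(166,287)),(2,(359,345),(351,260)),(1,(532,319),(533,235))]:
    g=onz(c,np.array(uv)/4+[245,200],.102)[:2]; hd=h3-(3-i)*.12*y; a=hd-.085*x; d=g-a
    print(i,"head",hd,"axis",a,"axis seen z.07",onz(c,np.array(av)/4+[245,200],.07)[:2],"grip",g,"len",np.hypot(*d),"ang",np.arctan2(-d@x,d@y))
W=Ro.from_rotvec(s["orientation"]).as_matrix(); print(W, "toolx yaw",np.arctan2(W[1,0],W[0,0]))
w,s=snap("wrist","w0.png"); print(w["mtx"],w["hand_eye"])
```

```text
3 head [0.5986 0.1069] axis [0.5145 0.0949] axis seen z.07 [0.5155 0.0943] grip [0.46   0.0962] len 0.054461720314293006 ang 1.4065972393258865
2 head [ 0.6155 -0.0119] axis [ 0.5313 -0.0239] axis seen z.07 [ 0.5346 -0.0247] grip [ 0.478  -0.0289] len 0.05353418124743224 ang 1.523447645849576
1 head [ 0.6324 -0.1307] axis [ 0.5482 -0.1427] axis seen z.07 [ 0.5524 -0.1425] grip [ 0.4959 -0.1381] len 0.05258372184599843 ang 1.342597448887746
[[ 0.3502 -0.0004  0.9367]
 [-0.9367  0.0014  0.3502]
 [-0.0014 -1.      0.0001]] toolx yaw -1.21297606194454
[[355.4551   0.     321.9399]
 [  0.     355.4551 235.6849]
 [  0.       0.       1.    ]] [[ 1.      0.0006 -0.0007  0.0007]
 [ 0.0009 -0.2885  0.9575 -0.1658]
 [ 0.0004 -0.9575 -0.2885  0.0801]
 [ 0.      0.      0.      1.    ]]
```

```bash
python3 -m inch '[[0.2,0.286,0.424,0,-0.2],[0.2,0.286,0.424,0,-0.2],[0.2,0.286,0.424,0,-0.2],[0.2,0.286,0.424,0,-0.2],[0.2,0.286,0.424,0,-0.2],[0.2,0.286,0.424,0,-0.2],[0.2,0.286,0.424,0,-0.2],[0.2,0.286,0.424,0,-0.2]]' 20; python3 -m inch '[[0.2,0.04,0.06,0,0],[0.2,0.04,0.06,0,0]]'
python3 - <<'E'
from h import *
c,s=snap("wrist","w1.png"); print(s["tool_pos"],s["t"])
E
```

```text
t: 1.25
tool_pos: [0.4904, -0.1455, 0.2184]
orientation: [-1.279, 1.092, -1.092]
force: [-0.1, -1.3, 0.0]
opening: 0.0369
t: 1.5
tool_pos: [0.5317, -0.082, 0.2182]
orientation: [-1.28, 1.089, -1.088]
force: [-0.6, -0.6, 0.4]
opening: 0.0372
[ 0.5317 -0.082   0.2182] 1.5
```

View pics/w1.png

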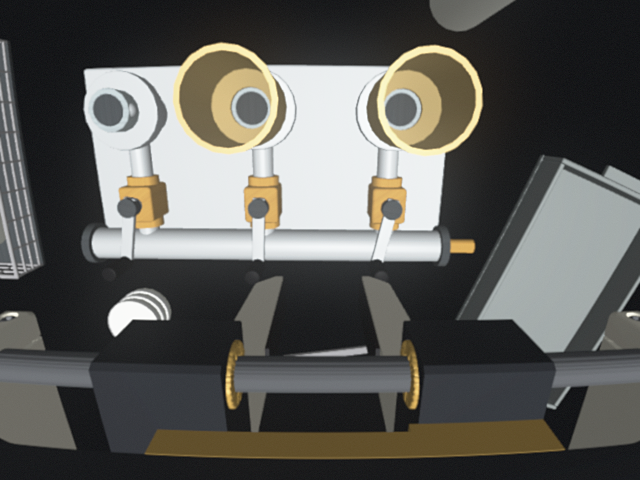

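Run:
```python
from h import *
c,s=snap("wrist")
g=cv2.cvtColor(c["color"],cv2.COLOR_RGB2HSV)
roi=np.zeros((480,640),bool); roi[262:290,90:400]=1
v=g[...,2]
print(np.median(v[262:290,150:240]))
for uv in [(107,110),(251,107),(403,110)]: print("spigot",onz(c,uv,.084,s)[:2])
for uv in [(129,208),(259,208),(390,208)]: print("knob",onz(c,uv,.07,s)[:2],onz(c,uv,.08,s)[:2])
for uv in [(108,274),(252,276),(380,276)]: print("grip",onz(c,uv,.102,s)[:2])
for uv in [(226,97),(430,99)]: print("rim",onz(c,uv,.166,s)[:2])
crop=cv2.convertScaleAbs(c["color"][250:300,80:420,::-1],alpha=4); cv2.imwrite("pics/g.png",cv2.resize(crop,None,fx=2.3,fy=2.3))
```

```text
45.0
spigot [0.5999 0.1078]
spigot [ 0.6191 -0.011 ]
spigot [ 0.6366 -0.132 ]
knob [0.5151 0.0946] [0.5181 0.0893]
knob [ 0.5341 -0.0249] [ 0.5366 -0.0264]
knob [ 0.5533 -0.1418] [ 0.5551 -0.1395]
grip [0.4617 0.0968]
grip [ 0.4815 -0.0302]
grip [ 0.4994 -0.1389]
rim [ 0.6202 -0.0122]
rim [ 0.6383 -0.1296]
```

View pics/g.png

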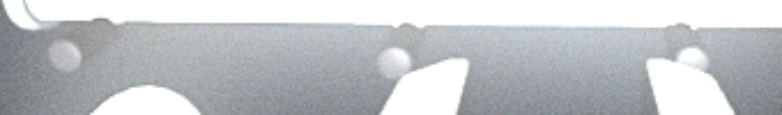

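```bash
python3 -m inch '[[0.2,-0.0335,-0.0565,0,0],[0.2,-0.0335,-0.0565,-0.05,0],[0.2,-0.0335,-0.0565,-0.1,0],[0.2,-0.0335,-0.0565,-0.133,0],[0.2,-0.0335,-0.0565,-0.133,0],[1,-0.0335,-0.0565,-0.133,0],[1,-0.0335,-0.0565,-0.133,0],[1,-0.0335,-0.0565,-0.133,0]]' 20
```

```text
t: 2.6
tool_pos: [0.4982, -0.1411, 0.0867]
orientation: [-1.279, 1.089, -1.091]
force: [-0.9, 0.8, 5.1]
opening: 0.0135
```

```bash
python3 -m inch '[[1,0.001,0.008,0,0],[1,0.004,0.0165,0,0],[1,0.008,0.025,0,0],[1,0.014,0.033,0,0],[1,0.022,0.040,0,0],[1,0.030,0.046,0,0],[1,0.040,0.050,0,0],[1,0.049,0.051,0,0]]' 20
```

```text
t: 3.6
tool_pos: [0.5466, -0.0874, 0.0867]
orientation: [-1.278, 1.092, -1.087]
force: [-6.4, 11.9, 6.3]
opening: 0.0131
```

```bash
python3 -m inch '[[0.2,0,0,0,0],[0.2,0,0,0,0],[0.2,0,0,0.045,0],[0.2,-0.0666,0.0574,0.045,0],[0.2,-0.0666,0.0574,0.045,0],[0.2,-0.0666,0.0574,0,0],[1,-0.0666,0.0574,0,0],[1,-0.0666,0.0574,0,0]]' 20; python3 -m inch '[[1,0,0,0,0]]'
```

```text
t: 4.6
tool_pos: [0.4805, -0.0304, 0.0878]
orientation: [-1.278, 1.091, -1.088]
force: [-0.4, 0.2, 0.1]
opening: 0.0218
t: 4.72
tool_pos: [0.4814, -0.0306, 0.0892]
orientation: [-1.277, 1.091, -1.089]
force: [-0.3, 2.5, -6.2]
opening: 0.0134
```

```bash
python3 -m inch '[[1,0.000,0.009,-0.001,0],[1,0.001,0.0175,-0.002,0],[1,0.0045,0.028,-0.002,0],[1,0.0095,0.0375,-0.002,0],[1,0.017,0.046,-0.002,0],[1,0.0257,0.0525,-0.002,0],[1,0.0355,0.0572,-0.002,0],[1,0.0475,0.060,-0.002,0]]' 20; python3 -m inch '[[1,0.002,0,0,0]]'
```

```text
t: 5.72
tool_pos: [0.5293, 0.0311, 0.0884]
orientation: [-1.275, 1.092, -1.087]
force: [-4.4, 8.8, 4.8]
opening: 0.0103
t: 5.85
tool_pos: [0.5315, 0.0318, 0.0887]
orientation: [-1.275, 1.092, -1.086]
force: [-2.0, -0.3, -5.5]
opening: 0.0099
```

```bash
python3 -m inch '[[0.2,0,0,0,0],[0.2,0,0,0,0],[0.2,0,0,0.045,0],[0.2,-0.0705,0.0647,0.045,0],[0.2,-0.0705,0.0647,0.045,0],[0.2,-0.0705,0.0647,-0.003,0],[0.2,-0.0705,0.0647,-0.003,0],[1,-0.0705,0.0647,-0.003,0]]' 20; python3 -m inch '[[1,0,0,0,0],[1,0,0,0,0]]'
```

```text
t: 6.85
tool_pos: [0.4616, 0.0962, 0.087]
orientation: [-1.274, 1.092, -1.087]
force: [-0.3, 0.6, 0.3]
opening: 0.0309
t: 7.1
tool_pos: [0.4628, 0.0963, 0.0885]
orientation: [-1.272, 1.091, -1.088]
force: [0.3, 0.5, 5.2]
opening: 0.0135
```

```bash
python3 -m inch '[[1,0.0005,0.009,0,0],[1,0.004,0.020,0,0],[1,0.0095,0.030,0,0],[1,0.017,0.038,0,0],[1,0.0257,0.045,0,0],[1,0.0355,0.0496,0,0],[1,0.047,0.0525,0,0],[1,0.047,0.0525,0,0]]' 20; python3 -m inch '[[0.2,0,0,0,0],[0.2,0,0,0,0],[0.2,0,0,0.05,0],[-0.5,-0.03,-0.06,0.14,0],[-1,-0.03,-0.06,0.14,0],[-1,-0.03,-0.06,0.14,0]]';python3 - <<'E'
from h import *
c,s=snap("wrist","w2.png"); print(s["tool_pos"],s["t"])
for uv in [(107,110)]: pass
X=[[.507,.149,.102],[.526,.030,.102],[.544,-.0895,.102],[.5995,.1075,.084],[.6185,-.0115,.166],[.6365,-.131,.166]]
print(pix(c,X,s))
E
```

```text
t: 8.1
tool_pos: [0.5106, 0.1501, 0.0886]
orientation: [-1.27, 1.091, -1.087]
force: [0.2, 6.6, -1.7]
opening: 0.0133
t: 8.85
tool_pos: [0.4825, 0.0887, 0.2334]
orientation: [-1.264, 1.087, -1.093]
force: [0.1, 0.6, 0.1]
opening: 0.0628
[0.4825 0.0887 0.2334] 8.85
[[256.4262 188.7476]
 [399.1757 188.8991]
 [537.631  191.3624]
 [322.3008  84.6762]
 [514.6102  70.1075]
 [682.3047  83.1315]]
```

View pics/w2.png

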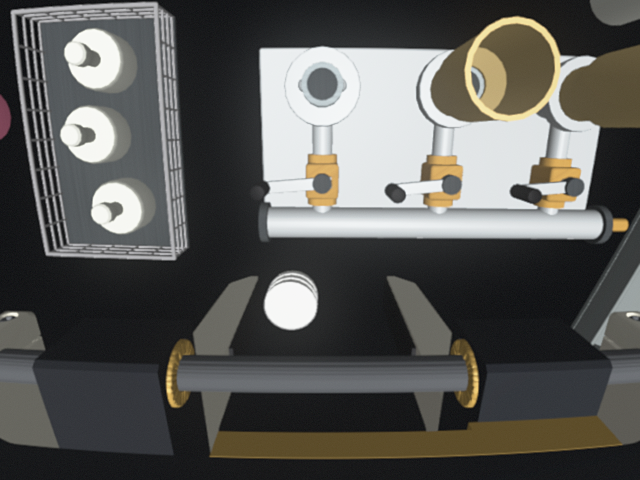

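```bash
python3 -m inch '[[-1,0.154,-0.2197,0,0],[-1,0.154,-0.2197,0,0],[-1,0.154,-0.2197,0,0],[-1,0.154,-0.2197,0,0],[-1,0.154,-0.2197,0,0],[-1,0.154,-0.2197,0,0],[-1,0.154,-0.2197,-0.02,0],[-1,0.154,-0.2197,-0.02,0]]' 50
python3 - <<'E'
from h import *
c,s=snap("wrist","w3.png"); print(s["tool_pos"])
W=Ro.from_rotvec(s["orientation"]).as_matrix(); print(W[:,0],W[:,1])
print(pix(c,[[.6365,-.131,.166],[.6365,-.131,.084]],s))
E
```

```text
t: 9.9
tool_pos: [0.6337, -0.1286, 0.2074]
orientation: [-1.269, 1.092, -1.086]
force: [-0.2, 0.2, 0.0]
opening: 0.0928
[ 0.6337 -0.1286  0.2074]
[ 0.1587 -0.9873 -0.0102] [ 0.0043  0.011  -0.9999]
[[326.1949 259.9161]
 [326.1492 226.0232]]
```

View pics/w3.png

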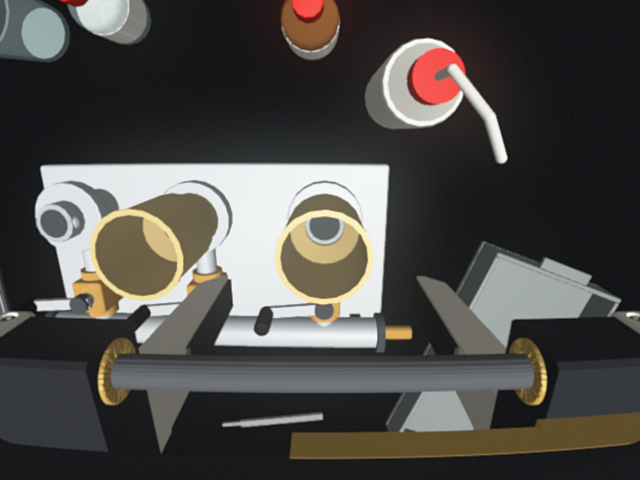

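```bash
python3 -m inch '[[-1,0.004,-0.002,-0.04,0],[-1,0.004,-0.002,-0.07,0],[-1,0.004,-0.002,-0.087,0],[-1,0.004,-0.002,-0.087,0],[1,0.004,-0.002,-0.087,0],[1,0.004,-0.002,-0.087,0],[1,0.004,-0.002,-0.087,0],[1,0.004,-0.002,-0.087,0]]' 50
```

```text
t: 10.95
tool_pos: [0.6386, -0.1307, 0.1224]
orientation: [-1.267, 1.09, -1.088]
force: [0.5, 0.2, 3.0]
opening: 0.0601
```

```bash
python3 -m inch '[[1,0,0,0.005,0],[1,0,0,0.01,0],[1,0,0,0.02,0],[1,0,0,0.05,0],[1,0,0,0.1,0],[1,0,0,0.12,0]]' 50;  python3 -m inch '[[1,-0.0486,-0.12,0,0],[1,-0.1036,-0.2403,0,0],[1,-0.1036,-0.2403,0,0],[1,-0.1036,-0.2403,0,0],[1,-0.1036,-0.2403,0,0],[1,-0.1036,-0.2403,-0.05,0],[1,-0.1036,-0.2403,-0.1,0],[1,-0.1036,-0.2403,-0.1,0]]'
python3 - <<'E'
from h import *
c,s=snap("top","t4.png",(245,190,525,370),2.8); print(s["tool_pos"],s["t"])
c,s=snap("wrist","w4.png")
X=[[.535,-.371,.005],[.621,-.308,.04],[.594,-.464,.04],[.332,-.414,.04],[.359,-.25,.04]]
print(pix(c,X,s))
E
```

```text
t: 11.7
tool_pos: [0.6407, -0.1315, 0.2486]
orientation: [-1.264, 1.083, -1.094]
force: [0.3, 0.0, -1.0]
opening: 0.0599
t: 12.7
tool_pos: [0.5346, -0.3687, 0.1432]
orientation: [-1.264, 1.091, -1.085]
force: [-0.0, 0.8, -1.3]
opening: 0.0603
[ 0.5346 -0.3687  0.1432] 12.7
[[323.5816 225.8434]
 [257.7807 112.9465]
 [454.0503 183.2861]
 [333.2543 438.4527]
 [168.3135 391.8682]]
```

View pics/w4.png

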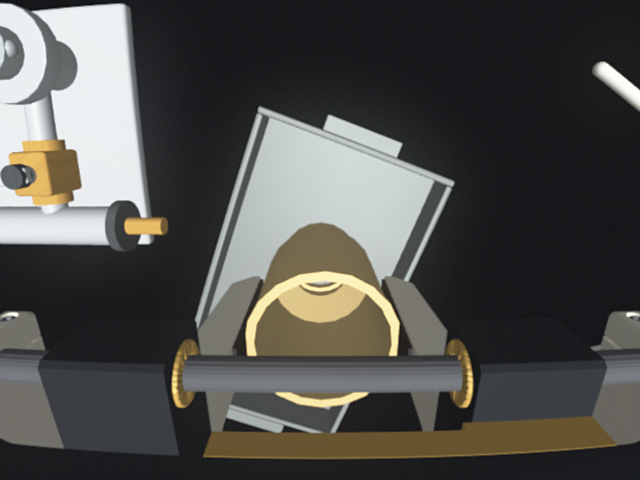

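```bash
python3 -m inch '[[1,0.005,-0.002,-0.04,0],[1,0.005,-0.002,-0.07,0],[1,0.005,-0.002,-0.079,0],[1,0.005,-0.002,-0.081,0],[1,0.005,-0.002,-0.081,0],[0.0,0.005,-0.002,-0.081,0],[-1,0.005,-0.002,-0.081,0],[-1,0.005,-0.002,-0.081,0]]';  python3 -m inch '[[-1,0,0,0,0],[-1,0,0,0.06,0],[-1,0,0,0.12,0],[-1,0,0,0.18,0],[-1,0,0,0.18,0]]'
```

```text
t: 13.8
tool_pos: [0.543, -0.3735, 0.0694]
orientation: [-1.264, 1.082, -1.094]
force: [0.3, -0.0, 0.2]
opening: 0.0758
t: 14.42
tool_pos: [0.5456, -0.3756, 0.2577]
orientation: [-1.264, 1.071, -1.104]
force: [0.1, 0.2, -0.2]
opening: 0.0929
```

```bash
python3 -m inch '[[-1,0.074,0.3636,0,0],[-1,0.074,0.3636,0,0],[-1,0.074,0.3636,0,0],[-1,0.074,0.3636,0,0],[-1,0.074,0.3636,0,0],[-1,0.074,0.3636,-0.04,0],[-1,0.074,0.3636,-0.05,0],[-1,0.074,0.3636,-0.05,0]]' 50
python3 - <<'E'
from h import *
c,s=snap("wrist","w5.png"); print(s["tool_pos"])
W=Ro.from_rotvec(s["orientation"]).as_matrix(); print(W[:,0],W[:,1])
print(pix(c,[[.6185,-.0115,.166],[.6185,-.0115,.084]],s))
c,s=snap("top","t5.png",(245,190,525,370),2.8)
h=cv2.cvtColor(c["color"],cv2.COLOR_RGB2HSV); print(blobs((h[...,0]>15)&(h[...,0]<32)&(h[...,1]>60)&(h[...,2]>60),60))
E
```

```text
t: 15.42
tool_pos: [0.6182, -0.012, 0.2053]
orientation: [-1.267, 1.074, -1.101]
force: [-0.5, -0.6, 0.5]
opening: 0.0928
[ 0.6182 -0.012   0.2053]
[ 0.1603 -0.9871  0.0039] [ 0.0213 -0.0005 -0.9998]
[[319.9495 265.0119]
 [320.1731 231.0601]]
[(array([329.6, 237.1]), [318, 232, 22, 10, 81]), (array([377.7, 260.3]), [372, 250, 12, 20, 158]), (array([467.5, 263.4]), [452, 252, 30, 24, 458]), (array([332.1, 266.1]), [326, 256, 13, 20, 164]), (array([286.5, 272. ]), [280, 263, 13, 20, 171]), (array([409.4, 272.3]), [404, 269, 12, 8, 72])]
```

View pics/w5.png

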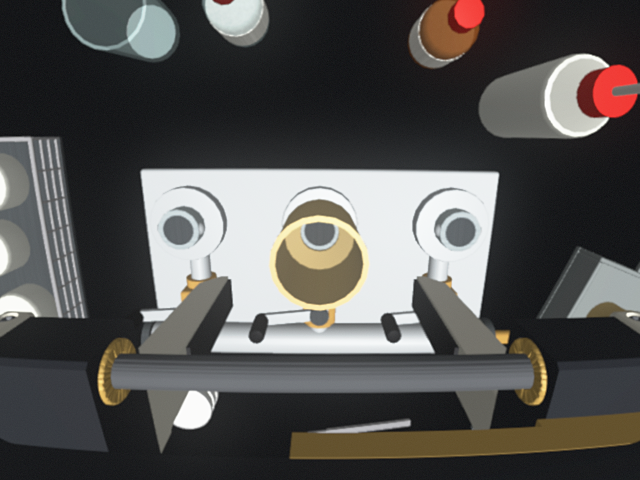

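View pics/t5.png

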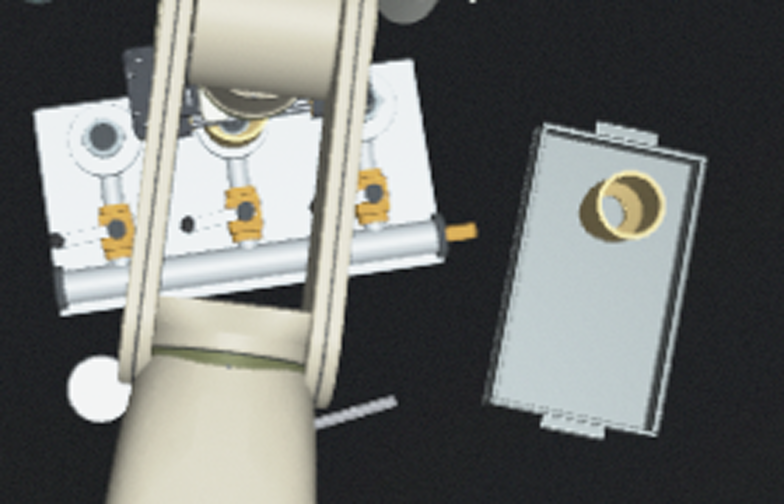

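```bash
python3 -m inch '[[-1,0.001,0,-0.04,0],[-1,0.001,0,-0.07,0],[-1,0.001,0,-0.086,0],[-1,0.001,0,-0.086,0],[1,0.001,0,-0.086,0],[1,0.001,0,-0.086,0],[1,0.001,0,-0.086,0],[1,0.001,0,-0.086,0]]' 50;  python3 -m inch '[[1,0,0,0.005,0],[1,0,0,0.01,0],[1,0,0,0.02,0],[1,0,0,0.05,0],[1,0,0,0.1,0],[1,0,0,0.12,0]]' 50
```

```text
t: 16.52
tool_pos: [0.621, -0.0128, 0.1228]
orientation: [-1.262, 1.071, -1.105]
force: [-1.2, 3.1, 3.2]
opening: 0.0608
t: 17.27
tool_pos: [0.6233, -0.0133, 0.2489]
orientation: [-1.258, 1.065, -1.111]
force: [0.8, 0.9, -1.5]
opening: 0.0605
```

```bash
python3 -m inch '[[1,-0.205,-0.336,0,0],[1,-0.205,-0.336,0,0],[1,-0.205,-0.336,0,0],[1,-0.205,-0.336,0,0],[1,-0.205,-0.336,0,0],[1,-0.205,-0.336,0,0],[1,-0.205,-0.336,0,0],[1,-0.205,-0.336,-0.05,0]]' ;python3 -m inch '[[1,0,0,-0.05,0],[1,0,0,-0.08,0],[1,0,0,-0.08,0]]';  python3 - <<'E'
from h import *
c,s=snap("wrist","w6.png"); print(s["tool_pos"])
W=Ro.from_rotvec(s["orientation"]).as_matrix(); print(W[:,0],W[:,1])
E
```

```text
t: 18.27
tool_pos: [0.4199, -0.3531, 0.2033]
orientation: [-1.258, 1.058, -1.121]
force: [0.7, -0.4, -2.3]
opening: 0.0602
t: 18.65
tool_pos: [0.4187, -0.3508, 0.1203]
orientation: [-1.257, 1.063, -1.116]
force: [-1.1, 0.0, -0.5]
opening: 0.0606
[ 0.4187 -0.3508  0.1203]
[ 0.1559 -0.9877  0.01  ] [ 0.0379 -0.0041 -0.9993]
```

View pics/w6.png

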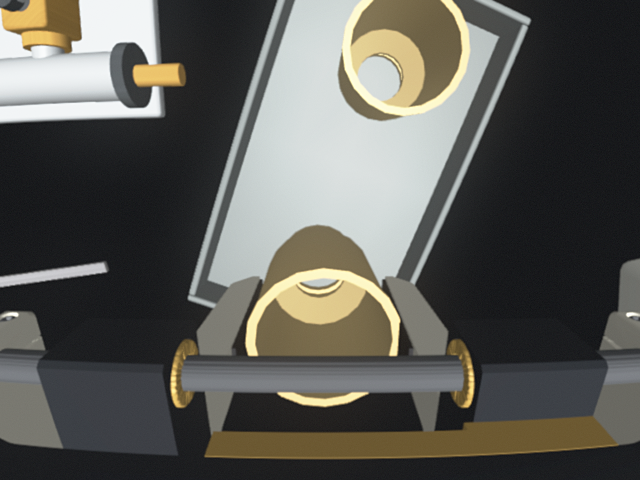

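```bash
python3 -m inch '[[1,0,0,-0.03,0],[1,0,0,-0.048,0],[1,0,0,-0.053,0],[1,0,0,-0.053,0]]'
```

```text
t: 19.2
tool_pos: [0.4201, -0.3523, 0.0704]
orientation: [-1.257, 1.059, -1.119]
force: [-0.6, 0.6, -0.9]
opening: 0.0607
```

```bash
python3 -m inch '[[1,0,0,-0.005,0],[1,0,0,-0.009,0],[1,0,0,-0.01,0]]'; python3 -m inch '[[0.4,0,0,0,0],[0,0,0,0,0],[-1,0,0,0,0],[-1,0,0,0,0],[-1,0,0,0,0]]';  python3 -m inch '[[-1,0,0,0.06,0],[-1,0,0,0.12,0],[-1,0,0,0.17,0],[-1,0,0,0.17,0]]'
python3 - <<'E'
from h import *
c,s=snap("top")
h=cv2.cvtColor(c["color"],cv2.COLOR_RGB2HSV); print(blobs((h[...,0]>15)&(h[...,0]<32)&(h[...,1]>60)&(h[...,2]>60),60))
c,s=snap("scene","s7.png",(100,120,500,330),2)
E
```

```text
t: 19.58
tool_pos: [0.4208, -0.3524, 0.0613]
orientation: [-1.257, 1.058, -1.12]
force: [-0.8, 5.0, 9.9]
opening: 0.0606
t: 20.2
tool_pos: [0.4208, -0.3523, 0.0613]
orientation: [-1.257, 1.058, -1.12]
force: [-0.3, -0.3, -0.4]
opening: 0.0857
t: 20.7
tool_pos: [0.4229, -0.3545, 0.2373]
orientation: [-1.258, 1.05, -1.128]
force: [0.6, -0.9, -0.1]
opening: 0.0931
[(array([377.1, 259.7]), [370, 250, 14, 20, 173]), (array([467.5, 263.4]), [452, 252, 30, 24, 459]), (array([332.1, 266. ]), [326, 256, 13, 20, 165]), (array([286.6, 272.3]), [280, 263, 13, 20, 174]), (array([409.4, 272.3]), [404, 269, 12, 8, 72])]
```

View pics/s7.png

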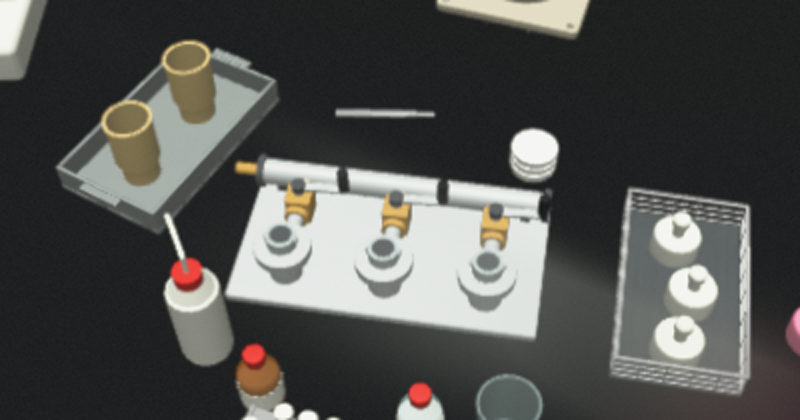

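```bash
python3 -m inch '[[0,0.035,0.62,0,0],[0,0.035,0.62,0,0],[0,0.035,0.62,0,0],[0,0.035,0.62,0,0],[0,0.035,0.62,0,0],[0,0.035,0.62,0,0],[0,0.035,0.62,0,0],[0,0.035,0.62,0,0]]' 25; python3 -m inch '[[0,0,0.05,0,0],[0,0,0.15,0,0],[0,0,0.18,0,0],[0,0,0.18,0,0]]'
python3 - <<'E'
from h import *
c,s=snap("wrist","w8.png"); print(s["tool_pos"])
W=Ro.from_rotvec(s["orientation"]).as_matrix(); print(W[:,0],W[:,1])
E
```

```text
t: 21.8
tool_pos: [0.4477, 0.1487, 0.2292]
orientation: [-1.26, 1.059, -1.12]
force: [0.7, -1.2, 0.6]
opening: 0.0459
t: 22.3
tool_pos: [0.4455, 0.3315, 0.2257]
orientation: [-1.266, 1.059, -1.115]
force: [0.6, -0.6, -0.6]
opening: 0.0466
[0.4455 0.3315 0.2257]
[ 0.1606 -0.9869  0.0163] [ 0.035  -0.0108 -0.9993]
```

View pics/w8.png

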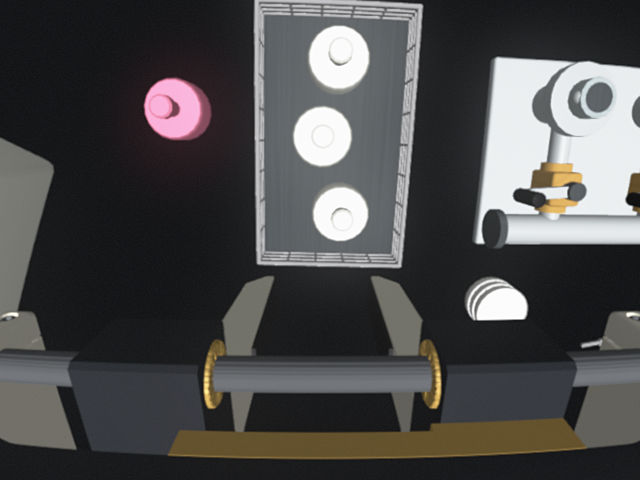

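```bash
cat > cov.py <<'E'
from h import *
c,s=snap("wrist")
im=c["color"].astype(int)
def covers(c,z=.034,s=None):
    im=c["color"].astype(int); return im
g=cv2.cvtColor(c["color"],cv2.COLOR_RGB2GRAY)
for uv in [(341,49),(322.5,136),(342,219)]: print("knob(.064)",onz(c,uv,.064,s)[:2])
for ce,st in blobs((im.min(2)>130)&(np.arange(640)[None]>290)&(np.arange(640)[None]<390)&(np.arange(480)[:,None]<250),500): print("cap",ce,st,onz(c,ce,.037,s)[:2])
c,s=snap("top"); im=c["color"].astype(int)
for ce,st in blobs((im.min(2)>190)&(np.arange(640)[None]<250)&(np.arange(480)[:,None]>210)&(np.arange(480)[:,None]<330)&(np.arange(640)[None]>165)): print("top",ce,st,onz(c,ce,.037)[:2])
E
python3 cov.py
```

```text
knob(.064) [0.6001 0.3352]
knob(.064) [0.5252 0.3392]
knob(.064) [0.4527 0.3086]
cap [336.8  58. ] [306, 26, 62, 66, 3193] [0.5982 0.337 ]
cap [320.3 136.3] [291, 106, 60, 61, 2849] [0.5251 0.3408]
cap [338.5 213.2] [311, 186, 56, 56, 2480] [0.4527 0.3103]
top [196.1 240. ] [186, 230, 21, 21, 341] [0.599  0.3367]
top [193.6 266.9] [184, 258, 21, 19, 307] [0.5274 0.3408]
top [178.6 307.4] [166, 283, 28, 47, 191] [0.4202 0.3768]
top [174.9 313.1] [166, 295, 20, 35, 114] [0.4052 0.3861]
```

```bash
python3 -m inch '[[0,0.007,-0.0225,-0.05,0],[0,0.007,-0.0225,-0.1,0],[0,0.007,-0.0225,-0.15,0],[0,0.007,-0.0225,-0.175,0],[0,0.007,-0.0225,-0.1825,0],[0,0.007,-0.0225,-0.1825,0],[1,0.007,-0.0225,-0.1825,0],[1,0.007,-0.0225,-0.1825,0]]' 25; python3 -m inch '[[1,0,0,0,0],[1,0,0,0,0]]'
```

```text
t: 23.45
tool_pos: [0.4549, 0.3058, 0.0462]
orientation: [-1.261, 1.059, -1.12]
force: [-0.6, 1.7, 0.7]
opening: 0.031
t: 23.7
tool_pos: [0.4552, 0.3061, 0.0467]
orientation: [-1.26, 1.058, -1.12]
force: [0.0, 0.2, -0.5]
opening: 0.0212
```

```bash
python3 -m inch '[[1,0,0,0.06,0],[1,0,0,0.12,0],[1,0.03,-0.03,0.14,0],[1,0.184,-0.4366,0.14,0],[1,0.184,-0.4366,0.14,0],[1,0.184,-0.4366,0.14,0],[1,0.184,-0.4366,0.14,0],[1,0.184,-0.4366,0.14,0]]'; python3 -m inch '[[1,0.075,-0.175,0,0],[1,0.075,-0.175,0,0],[1,0.075,-0.175,0,0],[1,0.075,-0.175,0,0]]'
```

```text
t: 24.7
tool_pos: [0.5963, -0.0181, 0.1867]
orientation: [-1.26, 1.058, -1.12]
force: [0.3, 1.1, -0.4]
opening: 0.0215
t: 25.2
tool_pos: [0.6712, -0.1976, 0.185]
orientation: [-1.26, 1.062, -1.122]
force: [-0.3, 0.5, -1.0]
opening: 0.0217
```

```bash
python3 -m inch '[[1,-0.032,0.067,0,0],[1,-0.032,0.067,0,0],[1,-0.032,0.067,0,0]]'
python3 - <<'E'
from h import *
c,s=snap("wrist","w9.png"); print(s["tool_pos"])
W=Ro.from_rotvec(s["orientation"]).as_matrix(); print(W[:,0],W[:,1])
z=s["tool_pos"][2]-.0427
print(pix(c,[[.637,-.1305,.084],[.637,-.1305,.066]],s))
print(pix(c,np.r_[s["tool_pos"][:2],z],s))
E
```

```text
t: 25.58
tool_pos: [0.6392, -0.1294, 0.1855]
orientation: [-1.26, 1.06, -1.121]
force: [1.2, 0.1, -0.9]
opening: 0.0217
[ 0.6392 -0.1294  0.1855]
[ 0.1545 -0.9879  0.0163] [ 0.0391 -0.0103 -0.9992]
[[320.0134 242.7843]
 [319.7938 236.9398]]
[[319.8382 264.6725]]
```

View pics/w9.png

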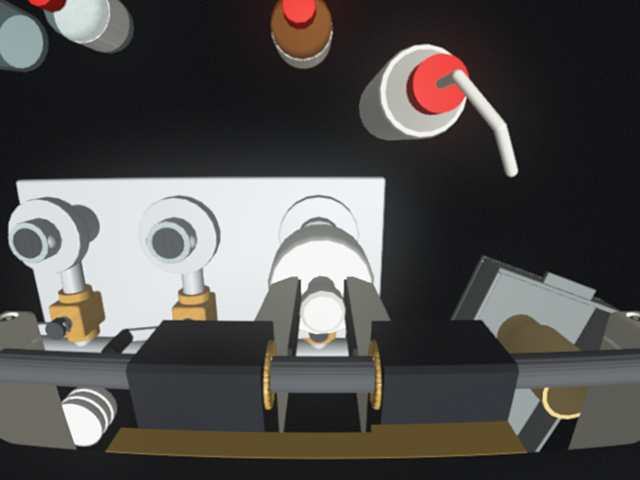

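Run:
```python
from h import *
c,s=snap("wrist"); T=s["tool_pos"]; print(T)
print("knob",onz(c,(323,311.5),T[2]+.0173,s)-T)
im=c["color"].astype(int)
# plate disc edges of head 1: leftmost/rightmost columns on rows near its widest
print("plate edge pts",[onz(c,p,.066,s)[:2] for p in [(278,238),(359,238),(318.5,196)]])
print("cap l/r",[onz(c,p,T[2]-.0127,s)[:2] for p in [(271,272),(374,272),(321.5,229)]])
print("other spigots",[onz(c,p,.084,s)[:2] for p in [(171,241),(31,242)]])
```

```text
[ 0.6397 -0.1303  0.1859]
knob [-0.002  -0.0012  0.0173]
plate edge pts [array([ 0.6313, -0.0969]), array([ 0.6415, -0.1643]), array([ 0.6714, -0.1251])]
cap l/r [array([ 0.6419, -0.1029]), array([ 0.6502, -0.1582]), array([ 0.6697, -0.1263])]
other spigots [array([ 0.6211, -0.0141]), array([0.6022, 0.1037])]
```

```bash
python3 -m inch '[[1,-0.002,0.002,-0.03,0],[1,-0.002,0.002,-0.05,0],[1,-0.002,0.002,-0.055,0],[1,-0.002,0.002,-0.055,0]]'
```

```text
t: 26.18
tool_pos: [0.6379, -0.1291, 0.1308]
orientation: [-1.26, 1.061, -1.123]
force: [-0.5, 0.6, -0.8]
opening: 0.021
```

```bash
python3 -m inch '[[1,0.0005,0,-0.008,0],[1,0.0005,0,-0.016,0],[1,0.0005,0,-0.0215,0],[1,0.0005,0,-0.0225,0]]'
```

```text
t: 26.68
tool_pos: [0.6382, -0.1288, 0.1082]
orientation: [-1.26, 1.062, -1.123]
force: [-2.8, 1.9, 3.9]
opening: 0.0214
```

```bash
python3 -m inch '[[0.3,0,0,0,0],[0,0,0,0,0],[0,0,0,0,0],[0,0,0,0.05,0],[0,0,0,0.1,0],[0,0,0,0.11,0]]'; python3 -m inch '[[0,-0.178,0.459,0.01,0],[0,-0.178,0.459,0.01,0],[0,-0.178,0.459,0.01,0],[0,-0.178,0.459,0.01,0],[0,-0.178,0.459,0.01,0],[0,-0.178,0.459,0.01,0],[0,-0.178,0.459,0.01,0],[0,-0.178,0.459,0.01,0]]'
python3 - <<'E'
from h import *
c,s=snap("wrist","w10.png"); print(s["tool_pos"])
W=Ro.from_rotvec(s["orientation"]).as_matrix(); print(W[:,0],W[:,1])
im=c["color"].astype(int)
print(pix(c,[[.5995,.336,.064],[.525,.3395,.064]],s))
print(blobs((im.min(2)>130)&(np.arange(480)[:,None]<260),400))
c,s=snap("top"); im=c["color"].astype(int)
print(pix(c,[.637,-.1305,.126]))
for ce,st in blobs((im.min(2)>190)&(np.arange(640)[None]<450)&(np.arange(480)[:,None]>190)&(np.arange(480)[:,None]<330)&(np.arange(640)[None]>165)): print("top",ce,st,onz(c,ce,.037)[:2])
E
```

```text
t: 27.42
tool_pos: [0.6406, -0.1295, 0.2238]
orientation: [-1.256, 1.055, -1.128]
force: [0.6, -1.0, 0.2]
opening: 0.0465
t: 28.42
tool_pos: [0.4611, 0.3313, 0.233]
orientation: [-1.257, 1.055, -1.128]
force: [0.8, 0.2, -0.0]
opening: 0.0466
[0.4611 0.3313 0.233 ]
[ 0.1534 -0.988   0.0199] [ 0.0462 -0.013  -0.9988]
[[336.2705  71.9639]
 [319.6423 155.0569]]
[(array([334.2, 107. ]), [251, 22, 163, 238, 6416]), (array([333.3,  78.6]), [304, 48, 60, 63, 2976]), (array([552.8, 150.8]), [469, 75, 171, 181, 18771]), (array([172.8, 127.9]), [146, 100, 54, 57, 2224]), (array([318. , 153.8]), [290, 125, 57, 59, 2659]), (array([567.8, 241.3]), [497, 225, 143, 31, 3808])]
[[376.111  223.0059]]
top [328.7 247.1] [258, 212, 142, 75, 6510] [ 0.5849 -0.015 ]
top [196.1 240. ] [186, 230, 21, 21, 340] [0.599  0.3367]
top [193.  263.8] [184, 258, 20, 13, 184] [0.5355 0.3427]
top [334.5 282.9] [268, 270, 133, 26, 988] [ 0.4904 -0.0312]
top [334.7 290.8] [267, 281, 135, 21, 458] [ 0.4697 -0.0319]
top [177.7 308.7] [166, 286, 26, 44, 180] [0.4168 0.3791]
top [174.2 314.6] [166, 298, 19, 32, 102] [0.4012 0.3878]
top [280.5 324.2] [270, 318, 22, 12, 223] [0.3807 0.1087]
```

View pics/w10.png

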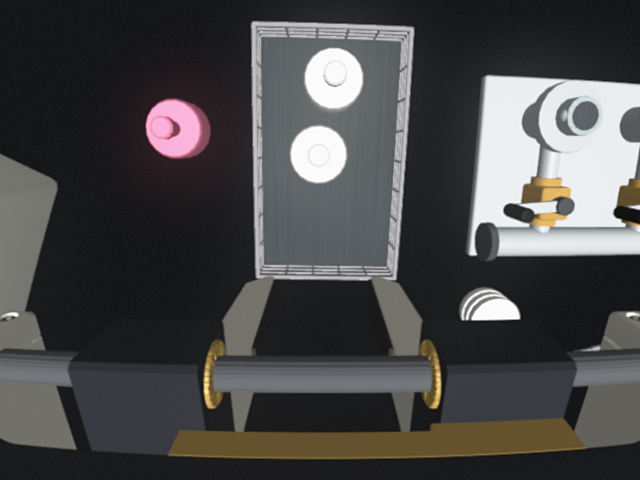

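```bash
python3 -m inch '[[0,0.062,0.0115,-0.04,0],[0,0.062,0.0115,-0.09,0],[0,0.062,0.0115,-0.14,0],[0,0.062,0.0115,-0.175,0],[0,0.062,0.0115,-0.189,0],[0,0.062,0.0115,-0.189,0],[1,0.062,0.0115,-0.189,0],[1,0.062,0.0115,-0.189,0]]' 25; python3 -m inch '[[1,0,0,0,0],[1,0,0,0,0]]'; python3 -m inch '[[1,0,0,0.05,0],[1,0,0,0.1,0],[1,0,0,0.14,0],[1,0,0,0.14,0]]'
```

```text
t: 29.52
tool_pos: [0.5233, 0.346, 0.0461]
orientation: [-1.255, 1.051, -1.123]
force: [0.7, -1.4, 0.4]
opening: 0.0311
t: 29.78
tool_pos: [0.5237, 0.3463, 0.047]
orientation: [-1.254, 1.05, -1.123]
force: [-0.4, -0.6, -1.0]
opening: 0.0213
t: 30.28
tool_pos: [0.526, 0.3478, 0.1923]
orientation: [-1.246, 1.047, -1.124]
force: [-0.6, 1.0, -0.8]
opening: 0.0213
```

```bash
python3 -m inch '[[1,0.0945,-0.36,0,0],[1,0.0945,-0.36,0,0],[1,0.0945,-0.36,0,0],[1,0.0945,-0.36,0,0],[1,0.0945,-0.36,0,0],[1,0.0945,-0.36,0,0],[1,0.0945,-0.36,0,0],[1,0.0945,-0.36,0,0]]'
cat > kn.py <<'E'
import sys
from h import *
h=np.array(eval(sys.argv[1])); off=.0428
c,s=snap("wrist"); T=s["tool_pos"]; print("T",T)
W=Ro.from_rotvec(s["orientation"]).as_matrix(); print(W[:,1])
im=c["color"].astype(int)
# knob top: bright disc between the pads
z=T[2]+.060-off; p=pix(c,np.r_[T[:2],z],s)[0]
g=cv2.cvtColor(c["color"],cv2.COLOR_RGB2GRAY); x,y=p.round().astype(int)
roi=cv2.resize(g[y-40:y+40,x-40:x+40],None,fx=4,fy=4,interpolation=cv2.INTER_CUBIC)
k=cv2.HoughCircles(cv2.medianBlur(roi,5),cv2.HOUGH_GRADIENT,1,200,param1=80,param2=15,minRadius=68,maxRadius=110)
print("pred",p,k)
u=k[0,0,:2]/4+[x-40,y-40]; kn=onz(c,u,z,s); print("knob px",u,"off",kn-T,"need",h-kn[:2])
print("spigot pred",pix(c,[[*h,.084]],s))
E
python3 kn.py '(.6195,-.0125)'
```

```text
t: 31.28
tool_pos: [0.6197, -0.012, 0.1907]
orientation: [-1.246, 1.049, -1.123]
force: [-0.1, 0.4, -0.3]
opening: 0.0213
T [ 0.6197 -0.012   0.1907]
[ 0.0545 -0.004  -0.9985]
pred [320.962 306.688] [[[165.5 157.5  96. ]]]
knob px [322.375 306.375] off [ 0.0003 -0.0006  0.0172] need [-0.0005  0.0001]
spigot pred [[320.1249 240.6217]]
```

```bash
python3 -m inch '[[1,-0.001,0.001,-0.03,0],[1,-0.001,0.001,-0.055,0],[1,-0.001,0.001,-0.06,0],[1,-0.001,0.001,-0.06,0]]'
```

```text
t: 31.82
tool_pos: [0.6187, -0.0092, 0.1312]
orientation: [-1.247, 1.047, -1.121]
force: [0.5, -0.2, -1.0]
opening: 0.0214
```

```bash
python3 -m inch '[[1,0.0005,-0.003,0,0],[1,0.0005,-0.003,-0.008,0],[1,0.0005,-0.003,-0.016,0],[1,0.0005,-0.003,-0.0215,0],[1,0.0005,-0.003,-0.0225,0]]'
```

```text
t: 32.45
tool_pos: [0.619, -0.0125, 0.1083]
orientation: [-1.248, 1.048, -1.121]
force: [-0.2, -1.7, 2.4]
opening: 0.0213
```

```bash
python3 -m inch '[[0.3,0,0,0,0],[0,0,0,0,0],[0,0,0,0,0],[0,0,0,0.05,0],[0,0,0,0.1,0],[0,0,0,0.11,0]]'; python3 -m inch '[[0,-0.12,0.345,0,0],[0,-0.12,0.345,0,0],[0,-0.12,0.345,0,0],[0,-0.12,0.345,0,0],[0,-0.12,0.345,0,0],[0,-0.12,0.345,0,0],[0,-0.12,0.345,0,0],[0,-0.12,0.345,0,0]]'
python3 - <<'E'
from h import *
c,s=snap("wrist"); print(s["tool_pos"])
im=c["color"].astype(int)
print(pix(c,[[.5995,.336,.064],[.5995,.336,.034]],s))
for ce,st in blobs((im.min(2)>130)&(np.arange(480)[:,None]<300),400): print(ce,st,onz(c,ce,.037,s)[:2])
W=Ro.from_rotvec(s["orientation"]).as_matrix(); print(W[:,0],W[:,1])
E
```

```text
t: 33.2
tool_pos: [0.6214, -0.0126, 0.2237]
orientation: [-1.243, 1.041, -1.126]
force: [-0.2, 0.2, -0.2]
opening: 0.0467
t: 34.2
tool_pos: [0.5012, 0.332, 0.2228]
orientation: [-1.245, 1.041, -1.125]
force: [0.9, 0.1, 0.8]
opening: 0.0468
[0.5012 0.332  0.2228]
[[331.9008 120.1286]
 [330.5974 122.7809]]
[328.4 146.5] [247, 67, 163, 215, 5732] [0.5768 0.3345]
[329.5 122.5] [300, 92, 60, 62, 2927] [0.5993 0.3372]
[550.2 191.4] [465, 118, 175, 177, 18915] [0.5718 0.099 ]
[169.  169.8] [142, 143, 54, 55, 2161] [0.53   0.4875]
[565.1 283.5] [493, 269, 147, 29, 3786] [0.4761 0.0489]
[ 0.1606 -0.9869  0.0157] [ 0.0611 -0.0059 -0.9981]
```

```bash
python3 -m inch '[[0,0.097,0.003,-0.03,0],[0,0.097,0.003,-0.09,0],[0,0.097,0.003,-0.14,0],[0,0.097,0.003,-0.165,0],[0,0.097,0.003,-0.178,0],[0,0.097,0.003,-0.178,0],[1,0.097,0.003,-0.178,0],[1,0.097,0.003,-0.178,0]]' 25; python3 -m inch '[[1,0,0,0,0],[1,0,0,0,0]]'; python3 -m inch '[[1,0,0,0.05,0],[1,0,0,0.1,0],[1,0,0,0.14,0],[1,0,0,0.14,0]]'
```

```text
t: 35.25
tool_pos: [0.5999, 0.3351, 0.0475]
orientation: [-1.241, 1.04, -1.127]
force: [0.6, 0.4, -0.7]
opening: 0.0311
t: 35.5
tool_pos: [0.6002, 0.3354, 0.0484]
orientation: [-1.24, 1.039, -1.127]
force: [0.4, 0.3, -0.8]
opening: 0.0212
t: 36.0
tool_pos: [0.6027, 0.3367, 0.1941]
orientation: [-1.231, 1.035, -1.128]
force: [-0.2, -0.2, -0.5]
opening: 0.0212
```

```bash
python3 -m inch '[[1,-0.002,-0.23,0,0],[1,-0.002,-0.23,0,0],[1,-0.002,-0.23,0,0],[1,-0.002,-0.23,0,0],[1,-0.002,-0.23,0,0],[1,-0.002,-0.23,0,0]]'; sed -i 's/off=.0428/off=.0444/' kn.py; python3 kn.py '(.6005,.1065)'
python3 - <<'E'
from h import *
c,s=snap("wrist","w11.png")
for n,h in [("h1",(.637,-.1305)),("h2",(.6195,-.0125)),("h3",(.6005,.1065))]: print(n,pix(c,[[*h,.066],[*h,.126]],s))
E
```

```text
t: 36.75
tool_pos: [0.6002, 0.1071, 0.1929]
orientation: [-1.232, 1.036, -1.128]
force: [-0.1, -0.1, 0.2]
opening: 0.0212
T [0.6002 0.1071 0.1929]
[ 0.072   0.0004 -0.9974]
pred [320.8869 304.6576] [[[167.5 163.5  95.1]]]
knob px [322.875 305.875] off [-0.0005 -0.001   0.0156] need [0.0008 0.0005]
spigot pred [[320.4793 241.6714]]
h1 [[585.3879 238.4841]
 [640.1896 256.549 ]]
h2 [[458.8824 237.0222]
 [490.9613 255.8285]]
h3 [[320.9548 236.9497]
 [321.6184 256.1572]]
```

View pics/w11.png

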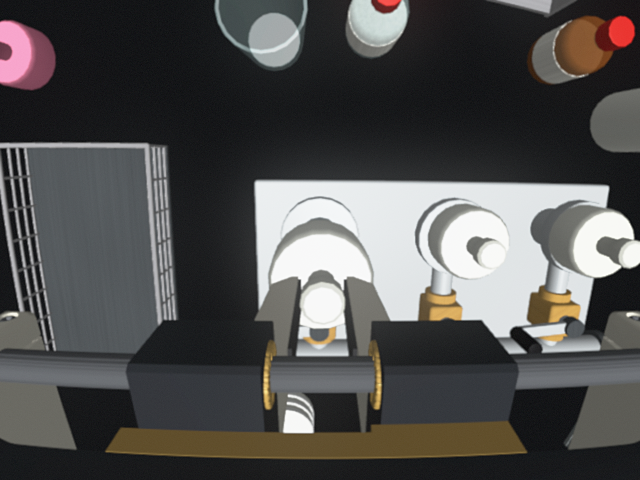

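```bash
python3 -m inch '[[1,0,-0.001,-0.03,0],[1,0,-0.001,-0.055,0],[1,0,-0.001,-0.06,0],[1,0,-0.001,-0.06,0]]'
```

```text
t: 37.35
tool_pos: [0.6003, 0.1077, 0.1335]
orientation: [-1.233, 1.034, -1.126]
force: [0.4, -0.5, 0.4]
opening: 0.0212
```

```bash
python3 -m inch '[[1,0.0005,-0.0005,-0.008,0],[1,0.0005,-0.0005,-0.016,0],[1,0.0005,-0.0005,-0.0225,0],[1,0.0005,-0.0005,-0.0235,0]]'; python3 -m inch '[[0.3,0,0,0,0],[0,0,0,0,0],[0,0,0,0,0],[0,0,0,0.05,0],[0,0,0,0.1,0],[0,0,0,0.12,0]]';  python3 -m inch '[[0,-0.14,0,0.03,0],[0,-0.14,0.1,0.03,0],[0,-0.14,0.22,0.03,0],[0,-0.14,0.26,0.03,0],[0,-0.14,0.26,0.03,0],[0,-0.14,0.26,0.03,0]]'
python3 - <<'E'
from h import *
c,s=snap("top"); 
c2,s=snap("scene")
cv2.imwrite("pics/fin.png",np.vstack([cv2.resize(c["color"][195:350,250:510,::-1],(780,465))[:300],cv2.resize(c2["color"][140:300,120:480,::-1],(780,300))]))
for cc in (c,c2):
  h=cv2.cvtColor(cc["color"],cv2.COLOR_RGB2GRAY)
  for n,hd in [("h1",(.637,-.1305)),("h2",(.6195,-.0125)),("h3",(.6005,.1065))]: print(n,pix(cc,[[*hd,.126],[*hd,.096],[*hd,.066]]).round(1).tolist())
E
```

```text
t: 37.85
tool_pos: [0.6007, 0.1074, 0.1096]
orientation: [-1.233, 1.034, -1.125]
force: [0.4, 1.5, 1.2]
opening: 0.0214
t: 38.6
tool_pos: [0.6024, 0.1075, 0.234]
orientation: [-1.228, 1.03, -1.128]
force: [0.1, -0.1, 0.2]
opening: 0.0463
t: 39.35
tool_pos: [0.4609, 0.3703, 0.2629]
orientation: [-1.231, 1.029, -1.125]
force: [0.1, 0.1, 0.4]
opening: 0.0467
h1 [[376.1, 223.0], [374.8, 224.8], [373.5, 226.6]]
h2 [[329.1, 229.2], [328.7, 230.9], [328.3, 232.6]]
h3 [[281.5, 236.1], [282.0, 237.7], [282.4, 239.2]]
h1 [[236.7, 224.7], [238.1, 233.1], [239.5, 241.1]]
h2 [[289.2, 231.8], [289.5, 240.1], [289.9, 248.0]]
h3 [[343.4, 238.5], [342.7, 246.8], [342.0, 254.7]]
```

```bash
python3 -m inch '[[0,0.05,-0.38,0,0],[0,0.05,-0.38,0,0],[0,0.05,-0.38,0,0],[0,0.05,-0.38,0,0],[0,0.05,-0.38,0,0],[0,0.05,-0.38,0,0],[0,0.05,-0.38,0,0],[0,0.05,-0.38,0,0]]'
python3 - <<'E'
from h import *
c,s=snap("wrist"); g=cv2.cvtColor(c["color"],cv2.COLOR_RGB2GRAY); print(s["tool_pos"])
def circ(z,R,hd):
    p=pix(c,[[*hd,z],[hd[0],hd[1]+R,z]],s); r=np.linalg.norm(p[1]-p[0]); x,y=p[0].round().astype(int); m=int(r*1.5)+6
    x0,y0=max(x-m,0),max(y-m,0); roi=cv2.createCLAHE(4,(2,2)).apply(cv2.resize(g[y0:y+m,x0:x+m],None,fx=4,fy=4,interpolation=cv2.INTER_CUBIC))
    k=cv2.HoughCircles(roi,cv2.HOUGH_GRADIENT,1,4*m,param1=60,param2=8,minRadius=int(3.7*r),maxRadius=int(4.3*r))
    if k is None: return None
    u=k[0,0,:2]/4+[x0,y0]; return u, r, onz(c,u,z,s)[:2]-hd
for n,hd in [("h1",(.637,-.1305)),("h2",(.6195,-.0125)),("h3",(.6005,.1065))]:
    print(n,"knobtop",circ(.126,.011,hd),"cap",circ(.096,.030,hd))
c2,_=snap("scene"); h=cv2.cvtColor(c2["color"],cv2.COLOR_RGB2HSV)
ct,_=snap("top"); ht=cv2.cvtColor(ct["color"],cv2.COLOR_RGB2HSV)
for cc,hh,nm in ((c2,h,"scene"),(ct,ht,"top")):
    print(nm,[b for b in blobs((hh[...,0]>15)&(hh[...,0]<32)&(hh[...,1]>60)&(hh[...,2]>60),200)])
    for F in [(.543,-.3735),(.4208,-.3523)]: print("funnel pred mid/top",pix(cc,[[*F,.055],[*F,.105]]).tolist())
    for v in [(.637,-.1305),(.6195,-.0125),(.6005,.1065)]:pass
    b=(hh[...,0]>170)|(hh[...,0]<6); print("red",blobs(b&(hh[...,1]>150)&(hh[...,2]>120),15))
E
```

```text
t: 40.45
tool_pos: [0.5105, -0.0108, 0.2622]
orientation: [-1.231, 1.031, -1.126]
force: [0.7, 0.1, 0.1]
opening: 0.0464
[ 0.5105 -0.0108  0.2622]
h1 knobtop (array([476.375, 112.375]), np.float64(12.535082150110618), array([-0.0005,  0.0065])) cap (array([460.875, 114.625]), np.float64(31.569029901040917), array([0.0006, 0.0083]))
h2 knobtop (array([345.125, 108.625]), np.float64(13.283132600936863), array([ 0.0003, -0.0017])) cap (array([344.375, 113.375]), np.float64(33.012936855316795), array([ 0.0003, -0.0032]))
h3 knobtop (array([198.625, 108.125]), np.float64(13.10339856119874), array([ 0.0005, -0.0003])) cap (array([211.625, 111.625]), np.float64(32.53206126782264), array([ 0.0015, -0.0023]))
scene [(array([ 9.4, 58. ]), [0, 18, 25, 68, 690]), (array([ 22.3, 108.5]), [0, 81, 47, 60, 1632]), (array([194.9, 158.9]), [180, 140, 27, 42, 837]), (array([165.8, 189.7]), [150, 170, 30, 43, 900])]
funnel pred mid/top [[166.4339185836458, 192.3873009307112], [162.32834382215626, 178.6582000525488]]
funnel pred mid/top [[194.79307909658877, 162.13008503504813], [191.70349479633887, 148.2482422154892]]
red [(array([192.9, 256.6]), [185, 249, 16, 16, 168]), (array([226.4, 297.5]), [221, 292, 12, 13, 112]), (array([309.6, 316.5]), [304, 311, 12, 13, 109])]
top [(array([467.5, 263.4]), [452, 252, 30, 24, 456]), (array([460.3, 311.3]), [445, 300, 29, 23, 425])]
funnel pred mid/top [[465.25847046716785, 264.0332232514539], [470.29189870242186, 262.262005785239]]
funnel pred mid/top [[457.84823270574066, 310.7093882891032], [462.69739134967864, 310.40740671615157]]
red [(array([359.2, 163.1]), [355, 159, 9, 9, 65]), (array([289.8, 165.9]), [286, 162, 8, 9, 52]), (array([395.2, 176.2]), [390, 170, 12, 12, 90])]
```

```bash
python3 -m inch '[[0,0.018,-0.119,0,0],[0,0.018,-0.119,0,0],[0,0.018,-0.119,0,0],[0,0.018,-0.119,0,0]]'
cat > ck.py <<'E'
from h import *
c,s=snap("wrist","ck.png"); g=cv2.cvtColor(c["color"],cv2.COLOR_RGB2GRAY); print(s["tool_pos"])
def circ(z,R,hd):
    p=pix(c,[[*hd,z],[hd[0],hd[1]+R,z]],s); r=np.linalg.norm(p[1]-p[0]); x,y=p[0].round().astype(int); m=int(r*1.5)+6
    x0,y0=max(x-m,0),max(y-m,0); roi=cv2.createCLAHE(4,(2,2)).apply(cv2.resize(g[y0:y+m,x0:x+m],None,fx=4,fy=4,interpolation=cv2.INTER_CUBIC))
    k=cv2.HoughCircles(roi,cv2.HOUGH_GRADIENT,1,10,param1=60,param2=8,minRadius=int(3.6*r),maxRadius=int(4.4*r))
    if k is None: return None
    return [((u[:2]/4+[x0,y0]).round(1), round(float(u[2]/4),1),round(float(r),1), (onz(c,u[:2]/4+[x0,y0],z,s)[:2]-hd).round(4)) for u in k[0,:3]]
for n,hd in [("h1",(.637,-.1305)),("h2",(.6195,-.0125)),("h3",(.6005,.1065))]:
    for z,R in ((.126,.011),(.096,.03),(.066,.034)): print(n,z,circ(z,R,hd))
E
python3 ck.py
python3 - <<'E'
# grey profile rows across head 1 in the wrist picture
import cv2,numpy as np
g=cv2.imread('pics/ck.png',0)
r=cv2.resize(g[60:165,270:380],(55,35),interpolation=cv2.INTER_AREA)
for row in r: print(''.join(' .:-=+*#%@'[min(9,int(v)//26)] for v in row))
print(g[110,270:380:2])
E
```

```text
t: 41.1
tool_pos: [0.5288, -0.1264, 0.2623]
orientation: [-1.232, 1.028, -1.122]
force: [0.2, 0.0, 0.5]
opening: 0.0463
[ 0.5288 -0.1264  0.2623]
h1 0.126 [(array([339.1, 109.9]), 13.8, 13.3, array([-0.0006,  0.0061])), (array([336.6, 108.6]), 12.9, 13.3, array([0.    , 0.0083])), (array([339.4, 107.4]), 12.1, 13.3, array([0.0014, 0.0062]))]
h1 0.096 [(array([335.4, 112.9]), 31.7, 33.0, array([0.0002, 0.008 ])), (array([339.4, 113.1]), 31.7, 33.0, array([0.0006, 0.0043])), (array([339.4, 118.4]), 33.3, 33.0, array([-0.0039,  0.0035]))]
h1 0.066 [(array([338.9, 113.4]), 31.3, 34.3, array([0.0041, 0.0037])), (array([335.6, 113.1]), 31.3, 34.3, array([0.0037, 0.0069])), (array([341.1, 116.4]), 35.2, 34.3, array([0.0016, 0.001 ]))]
h2 0.126 [(array([206.6, 108.1]), 13.0, 13.1, array([ 0.0003, -0.003 ])), (array([203.1, 109.4]), 12.1, 13.1, array([-0.0011, -0.0002])), (array([209.4, 110.1]), 13.3, 13.1, array([-0.0009, -0.0055]))]
h2 0.096 [(array([219.9, 115.1]), 35.6, 32.6, array([-0.0015, -0.0062])), (array([213.9, 112.9]), 31.5, 32.6, array([-0.0004, -0.0005])), (array([217.4, 111.4])
[... 2326 characters left out ...]
@@@@@@@@@@@@@%##@@@@%%@@@@@
%@@@@@@@@@@@@@@@@@@@@@%##*+##%@@@@@@@%%###@@@@@%@@@@@@@
%%@@@@@@@@@@@@@@@@@@@@@%%%##**+******##%@@@@@%%@@@@@@@@
%%@@@@@@@@@@@@@@@@@@@@@@@%%%%@@%@%@@@@@@@@%%%@@@@@@@@@@
%%@@@@@@@@@@@@@@@@@@@@@@@@@%%#*#%%%%%%%%%%%@@@@@@@@@@@@
%%@@@@@@@@@@@@@@@@@@@@@@@@@@@%+##%%%##*%@@@@@@@@@@@@@@@
%%%@@@@@@@@@@@@@@@@@@@@@@@@@@%*#%%@%%##@@@@@@@@@@@@@@@@
%%@@@@@@@@@@@@@@@@@@@@@@@@@@@%*#%%@%%##@@@@@@@@@@@@@@@@
%%%@@@@@@@@@@@@@@@@@@@@@@@@@@#*#%%@%%##@@@@@@@@@@@@@@@@
[233 232 232 234 233 233 233 233 234 234 234 234 234 235 235 234 235 221
 155 245 247 246 246 246 247 246 246 246 223 227 247 246 247 246 246 246
 246 246 246 247 229 243 246 246 246 246 246 246 246 168 240 230 236 238
 237]
```

```bash
python3 -m inch '[[0,0.108,-0.0035,0,0],[0,0.108,-0.0035,0,0],[0,0.108,-0.0035,-0.05,0],[0,0.108,-0.0035,-0.1,0],[0,0.108,-0.0035,-0.13,0],[0,0.108,-0.0035,-0.14,0],[0,0.108,-0.0035,-0.14,0]]' 15; python3 -m inch '[[0,0,0,0,0]]'
```

```text
t: 42.02
tool_pos: [0.637, -0.1283, 0.1228]
orientation: [-1.233, 1.026, -1.12]
force: [-0.6, 0.3, 0.8]
opening: 0.0462
t: 42.15
tool_pos: [0.6384, -0.1282, 0.1253]
orientation: [-1.232, 1.023, -1.122]
force: [0.1, -1.1, 0.4]
opening: 0.0465
```

```bash
python3 -m inch '[[0,-0.001,-0.002,-0.01,0],[0,-0.001,-0.002,-0.015,0],[0,-0.001,-0.002,-0.015,0],[1,-0.001,-0.002,-0.015,0],[1,-0.001,-0.002,-0.015,0],[1,-0.001,-0.002,-0.015,0],[1,-0.001,-0.002,-0.015,0]]' 15; python3 -m inch '[[1,0,0,0.008,0],[1,0,0,0.018,0],[1,0,0,0.028,0],[1,0,0,0.028,0]]'; python3 kn.py '(.637,-.1298)'
```

```text
t: 43.02
tool_pos: [0.6374, -0.1302, 0.1103]
orientation: [-1.232, 1.023, -1.122]
force: [-0.0, 0.2, -0.4]
opening: 0.0213
t: 43.52
tool_pos: [0.6385, -0.1305, 0.1403]
orientation: [-1.23, 1.02, -1.124]
force: [-0.3, 0.1, -0.5]
opening: 0.0214
T [ 0.6385 -0.1305  0.1403]
[ 0.0818  0.0009 -0.9966]
pred [320.9649 304.3394] [[[166.5 154.5  94. ]]]
knob px [322.625 302.625] off [ 0.001  -0.0006  0.0156] need [-0.0025  0.0013]
spigot pred [[318.4818 263.3397]]
```

```bash
python3 -m inch '[[1,-0.002,0.001,0,0],[1,-0.002,0.001,-0.01,0],[1,-0.002,0.001,-0.02,0],[1,-0.002,0.001,-0.028,0],[1,-0.002,0.001,-0.031,0],[1,-0.002,0.001,-0.031,0]]';  python3 -m inch '[[0.3,0,0,0,0],[0,0,0,0,0],[0,0,0,0,0],[0,0,0,0.05,0],[0,0,0,0.1,0],[0,0,0,0.15,0],[0,0,0,0.15,0]]'; python3 -m inch '[[0,-0.11,0.005,0,0],[0,-0.11,0.005,0,0],[0,-0.11,0.005,0,0],[0,-0.11,0.005,0,0]]'; python3 ck.py|grep -v "h3"
python3 - <<'E'
import cv2,numpy as np
g=cv2.imread('pics/ck.png',0)
r=cv2.resize(g[60:165,270:380],(55,35),interpolation=cv2.INTER_AREA)
for row in r[6:32]: print(''.join(' .:-=+*#%@'[min(9,int(v)//26)] for v in row))
E
```

```text
t: 44.32
tool_pos: [0.6359, -0.1291, 0.1093]
orientation: [-1.231, 1.021, -1.122]
force: [-7.3, 2.0, 11.6]
opening: 0.0209
t: 45.2
tool_pos: [0.6386, -0.1299, 0.2658]
orientation: [-1.227, 1.013, -1.129]
force: [0.9, 0.4, 0.1]
opening: 0.0467
t: 45.7
tool_pos: [0.5288, -0.125, 0.2654]
orientation: [-1.226, 1.013, -1.129]
force: [1.5, 0.3, 0.4]
opening: 0.0467
[ 0.5288 -0.125   0.2654]
h1 0.126 [(array([345.4, 114.6]), 12.9, 13.0, array([-0.0008,  0.0012])), (array([343.9, 116.9]), 12.4, 13.0, array([-0.0029,  0.0021])), (array([347.4, 116.1]), 12.1, 13.0, array([-0.0018, -0.0007]))]
h1 0.096 [(array([344.6, 118.9]), 30.7, 32.5, array([-0.0005, -0.0005])), (array([340.1, 120.9]), 33.7, 32.5, array([-0.0031,  0.0033])), (array([340.9, 118.4]), 31.2, 32.5, array([-0.0007,  0.003 ]))]
h1 0.066 [(array([344.6, 118.9]), 30.8, 33.8, array([ 0.0033, -0.0022])), (array([342.1, 122.1]), 33.0, 33.8, array([-0.0003, -0.0002])), (array([341.9, 118.9]), 30.5, 33.8, array([0.0028, 0.0006]))]
h2 0.126 [(array([208.9, 112.1]), 12.2, 13.0, array([-0.0006, -0.0028])), (array([211.9, 113.6]), 12.7, 13.0
[... 1249 characters left out ...]
@@@@#%@@@@@@@@@@%@@@@@@@#%@@
@%@@@%@@@@@@@@@@@@%%%*@@@@@@@@@%#%@@@@@@@@%@@@@@@@@#%@@
%%@@@@@@@@@@@@@@@@%%%*@@@@@@@@@@%*%@@@@@%%@@@@@@@@@#%@@
@%@@@@@@@@@@@@@@@@%%@+%@@@@@@@@@@@#####%%@@@@@@@@@%#@@@
%@@@@@@@@@@@@@@@@@%%@#*@@@@@@@@@@@@@@@@@@@@@@@@@@@#%@@@
%@@@@@@@@@@@@@@@@@@%%%+#@@@@@@@@@@@@@@@@@@@@@@@@@%*@@@@
@@@@@@@@@@@@@@@@@@@%%@#+%@@@@@@@@@@@@@@@@@@@@@@@%#%@@@@
%%@@@@@@@@@@@@@@@@@@%#@#+#@@@@@@@@@@@@@@@@@@@@@%#%@@@@@
@@@@@@@@@@@@@@@@@@@@@%#@#+*%@@@@@@@@@@@@@@@@@%##%@@@@@@
%%@@@@@@@@@@@@@@@@@@@@%%@%*+*%@@@@@@@@@@@@@%##%%@@@@@@@
%%@@@@@@@@@@@@@@@@@@@@@%%%%%*++*#%%@@%%%###%%%%@@@@@@@@
@@%@@@@@@@@@@@@@@@@@@@@@@%%%%%%##*****#%%@%%%@@@@@@@@@@
@@@@@@@@@@@@@@@@@@@@@@@@@@@%%#*#%%%%%%%%%%@@@@@@@@@@@@@
```

Run:
```python
from h import *
c,s=snap("top"); g=cv2.cvtColor(c["color"],cv2.COLOR_RGB2GRAY)
for p in pix(c,[[.507,.149,.102],[.526,.030,.102],[.544,-.0895,.102]]):
    x,y=p.round().astype(int); print("grip dark offset px",[b[0]-8-(p-[x,y]) for b in blobs(g[y-8:y+9,x-8:x+9]<70,4)])
print(s["t"],s["force"]); robot.close_job()
```

```text
grip dark offset px [array([-5.0096,  0.7761])]
grip dark offset px [array([-0.3306,  2.6246])]
grip dark offset px [array([ 6.8215, -3.8268]), array([1.3215, 1.4732])]
45.75 [-0.5936  0.715   1.0499]
the job is handed in; nothing more can be done
```

The job is handed in at about 46 s of the 210 s allowed. All three taps were open at the start and I shut them. Funnels 1 and 2 are off their heads and standing upright in the wash tray; head 3 had no funnel. Each of the three heads has a white dust cover from the basket.

**Covers:** A close look showed the cover on head 1 about 5–6 mm off-centre, with the cause not established. I lifted it and reseated it. In the last measurement of each, the covers were within about 1–3 mm of centre, and each met firm contact at the expected seating height. I last measured the cover on head 3 just before that reseating.

**Taps:** In the pictures all three levers lie across their pipes, as they should when shut. In the last top view, the grips of taps 1 and 2 were within about 3 pixels of their shut positions. The reading for tap 3 was unclear, about 5 pixels off, probably merged with the dark background. The earlier wrist picture had tap 3 within 2–3 pixels of shut.

**Funnels and bystanders:** The last colour check put both funnels where I released them. The bottle caps were in place in the last camera views, and I saw no sign of the beaker or dishes having moved, though I did not measure those two at the end.

**Shortfalls:**
- **Final picture:** The viewer's limit of 16 pictures was reached, so my last checks are numbers only.
- **Overshoot:** While carrying the first cover I overshot head 1 by about 7 cm towards the wash bottle. The force reading showed no contact, and the bottle was unmoved afterwards.
- **Tool tilt:** The tool's tilt crept up to about 0.08 rad over the run, as the moves could not correct it.

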